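# Load a turned disc up the ramp of a locating fixture, seat it and clamp it

### The job

Slide the turned aluminium disc up the ramp of the locating fixture and over the sill so that it drops flat into the nest, and press it gently but surely home against the stop screw (a finger's push of about 1 kg; 20 N would upset the screw's setting). Only when it is home swing the clamp handle fully over, so that the disc stays clamped against the side rail and the stop screw; leave the other workpieces alone.

Things in the scene. Friction and masses are not known exactly. Their poses are not given: they have to be found in the camera images.
- flange_disc: Loose turned aluminium disc with a bolt circle, 90 mm across, 22 mm thick, lying flat on the granite in front of the ramp, about 0.33 kg; solid and too wide to grasp. Origin: centre of its underside; z is its axis.
- locating_fixture: Fixed grey steel fixture on the granite. Origin: on the granite under the middle of the nest; x is the loading direction (up the ramp, towards the stop), y points to the clamp, z up; lengths below in mm in this frame. Nest floor: flat at z = 8 from x = -55 to 88, y -63 to 63. A disc seated against the rail has its centre at y = 0.
- ramp_toe (a point): Middle of the ramp's foot, on the granite at x = -132, y = 0 of the fixture; same axes. The ramp, 126 mm wide (y -63 to 63), rises straight to z = 10.5 at x = -62.
- sill (a point): Middle of the sill's inner edge, at x = -55, y = 0, z = 10.5 of the fixture. The sill is flat from the ramp's top (x = -62) to here; behind it the nest floor lies 2.5 mm lower.
- side_rail: Fixed steel rail along the -y side of the nest. Origin: centre of its underside, at x = 0, y = -52, z = 8 of the fixture; same axes. Its ground face at y = -45 looks to +y and runs from x = -50 to 54; top z = 30; its mouth flares outwards from x = -50 to -73.
- stop_block: Fixed steel block, 16 x 50 x 24 mm, on the nest floor. Origin: centre of its underside, at x = 75, y = 0, z = 8 of the fixture; same axes. Carries the rigid stop screw (axis along x, y = 0, z = 19) whose domed head the disc's edge meets. Its setting is not measured: the seated disc's centre lies anywhere from x = -7 to 7 mm of the fixture, so home must be found by feel.
- clamp_handle (a joint): Turn of the clamp handle in rad. It swings in the plane y = 92 mm of the fixture about an axis parallel to y through x = -20, z = 19. 0 = open, leaning 0.96 rad from upright towards the ramp (-x); 0.96 = upright; 1.92 = fully over at its end stop, leaning 0.96 rad to +x. It stays where left; 0.2 N m turns it, up to 0.35 N m near the end, where the tip bears on the disc.
- clamp_knob (a point): Centre of the black ball knob (23 mm across) on the end of the clamp handle, 60 mm from the handle's axis; it moves on the handle's arc.
- clamp_tip_point (a point): Centre of the clamp's round steel tip (12 mm across), at x = -20, y = 57, z = 19 of the fixture when open. It moves 17 mm to -y as the handle turns over; its spring presses the disc with about 8 to 19 N at the end. The grey housing behind it: x -37 to -3, y 68 to 84, top z = 38.
- vee_block: Bystander, leave alone: ground steel V block, 45 x 44 x 35 mm. Origin: centre of its underside.
- flat_ring: Bystander, leave alone: small flat steel ring, 32 mm across, 8 mm high. Origin: centre of its underside.
- bored_block: Bystander, leave alone: upright milled aluminium block with two bores in its top, 50 x 16 x 40 mm. Origin: centre of its underside.
Things that resemble listed ones, but are neither listed nor needed, are in the scene too. What is shaped like the flange_disc but purple is not meant.

How it is judged:
By the outcome, as a careful person would: the job done as asked, in the order asked, and still so for the second after the job is handed in, with the robot touching nothing.
It also fails if it takes over 70 s, if anything falls off the work surface, if the arm or the gripper's body presses on something with over 40 N, if the wrist force passes 120 N, or if a joint passes its speed limit or range.

### The arm

A 6-joint arm with a two-finger parallel gripper is mounted at the origin on a cart in front of the work surface, level with it; the furniture and walls round the work are solid. World frame = base frame: x ahead of the robot, y to its left, z up, the work surface at z = 0. Lengths are in mm, angles in rad, forces in N, time in s.
With the tool pointing down it reaches from about 250 to 775 mm from the base axis. Payload 8.9 kg.
Tool frame: the origin (TCP) lies between the finger pads; the fingertips stand 8 mm ahead of it and the grasp point (between the pads) lies 11 mm behind it; z points along the fingers, y is the line along which they close (so a half turn about z gives the same grasp; the last joint's range is limited). The gripper opens to 85 mm and grips with 20 to 120 N. Pads are 22 mm wide; open, the fingers measure 114 mm over their backs; the gripper's body (76 mm by 85 mm) begins 54 mm behind the grasp point. The pads swing forward as they close: fully open they stand 13 mm farther back than shut.
Start: joints at [0.967, 0.291, -0.153, 1.127, 0, 1.431], TCP at [235.322, 469.305, 239.305] pointing down, gripper open.
Joint ranges: [-2.52, 2.52], [-0.91, 1.74], [-1.3, 1.37], [-1.96, 2.02], [-1.52, 1.47], [-3.14, 3.14]. Speed limits (rad/s): [2.22, 2.22, 2.79, 3.14, 3.14, 3.14].

### API

Orientations are given as [roll, pitch, yaw] about the fixed x, y, z axes, in that order (R = Rz(yaw) Ry(pitch) Rx(roll)).
In Python, from rig import r gives the robot as it stands. Calls block until the motion is done:
- r.move_ptp(position, orientation): joint-space move of the TCP to a pose.
- r.move_l(position, ori=None, v=150): straight line of the TCP; ori=None keeps the orientation; v is the mean speed in mm/s.
- r.movej(angles): joint-space move.
- r.open() and r.grab(): open the fingers fully, or close them until they stop; the grip force is fixed at half the most.
- r.wait(seconds).
- r.ik(position, orientation): joint angles nearest the present ones, or None.
- r.capture(name): name is "scene" or "top" or "wrist"; returns a dict with "img" (480x640x3 uint8, red, green, blue), "range_z" (480x640 float32, mm along the optical axis (not along the pixel's ray), 0 where there is no reading), "fovy" (degrees; the focal length in pixels is half the picture's height over the tangent of half this angle, whatever the lens; pixels are square), "cx", "cy" (the principal point, pixels), "R" (3x3) and "t" (3): a world point X has camera coordinates R X + t; the wrist camera has in their place "mount" (4x4, takes a point from camera to tool coordinates, whose origin is the TCP and whose axes are the flange's). Camera axes: x right, y down, z forward; pixel columns grow to the right and rows downward; lengths in mm; the calibration is good to about 2 mm. A picture is of the moment at which its call begins: read the wrist's pose just before it.
A pose or a line that the arm cannot do raises r.Unreachable and nothing moves.
- r.job_done(): hands the job in; it is judged then, once.
Readings, each from a call of its own:
- r.current_clock(): time.
- r.current_q(): joint angles.
- r.current_qvel(): joint speeds.
- r.current_effort(): joint torques, N m.
- r.current_tcp_pos(): TCP position.
- r.current_tcp_rot(): TCP orientation.
- r.current_contact_force(): force on the tool from outside, world axes, zero at the start.
- r.current_wrist_torque(): the same for the moment, N m.
- r.current_finger_gap(): opening from 0.0 (shut) to 1.0 (fully open).
- r.current_grasp_force(): force on a finger pad.
Only numpy, scipy, OpenCV 4.12 (cv2) and the standard library are available. Lean on these libraries where they do the work, as an engineer would, in place of code of your own. Each camera call takes 0.05 s, during which the arm holds its last target. There are 200 camera calls.

## Working session

There is one attempt and no reset: what is moved stays moved. The work goes in short steps, each a Python script; the robot and the scene stay as the last script left them, time stands still between calls to the robot, and variables do not carry over. Pictures are saved under pics/ and viewed, at most 10 in all, crops included, and the job is handed in when it is done.

```bash
ls; mkdir -p pics; python3 - <<'E'
from rig import r
import cv2,pickle,numpy as np
d={}
for n in("scene","top"):
    c=r.capture(n);d[n]=c;cv2.imwrite(f"pics/{n}1.png",c["img"][:,:,::-1]);print(n,c["fovy"],c["cx"],c["cy"],c["R"],c["t"],(c["range_z"]>0).mean())
pickle.dump(d,open("d1.pkl","wb"));print(r.current_clock())
E
```

```text
pics
scene 52.046796222710825 321.6772062084964 241.1165218582729 [[ 0.65183984 -0.75822467 -0.01414828]
 [-0.44417754 -0.36660158 -0.81750205]
 [ 0.61466344  0.53916475 -0.57575188]] [-327.54211249  337.39080432  514.98793459] 0.9959700520833333
top 48.56435094528421 316.87722449981436 238.88814664741705 [[-0.01555846 -0.99956158 -0.0251909 ]
 [-0.98498732  0.01965385 -0.17150425]
 [ 0.17192416  0.02214437 -0.98486126]] [  63.96817112  551.26232617 1023.36956317] 0.99583984375
0.1
```

View pics/top1.png

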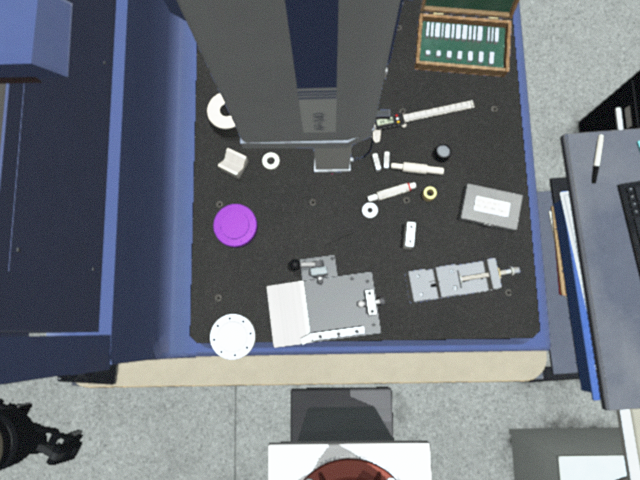

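View pics/scene1.png

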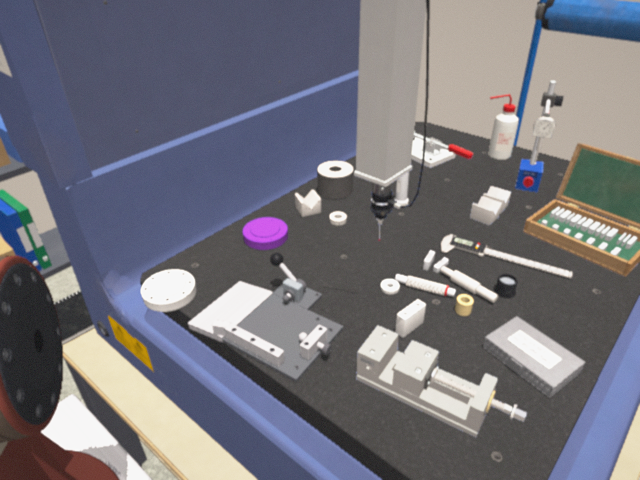

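The top view shows the disc at (233,336), the fixture nest around (340,305) with its ramp on the left at (288,313), and the knob at (294,265). The purple decoy is at (235,225). The disc lies near the left wall and the front rim, so I'll measure all of these.

```bash
cat > h.py <<'E'
import numpy as np,cv2
def cloud(c):
    f=240/np.tan(np.radians(c["fovy"]/2)); v,u=np.mgrid[:480,:640]; z=c["range_z"]
    P=np.stack([(u-c["cx"])/f*z,(v-c["cy"])/f*z,z],-1)
    return (P-c["t"])@c["R"]
def ray(c,uv,h):
    f=240/np.tan(np.radians(c["fovy"]/2)); d=np.c_[(np.atleast_2d(uv)-[c["cx"],c["cy"]])/f,np.ones(len(np.atleast_2d(uv)))]@c["R"]
    o=-c["R"].T@c["t"]; return o+d*((h-o[2])/d[:,2])[:,None]
E
python3 - <<'E'
import pickle,numpy as np,cv2
from h import *
d=pickle.load(open("d1.pkl","rb"))
np.set_printoptions(precision=1,suppress=True)
H={}
for n in d:
    c=d[n];P=cloud(c);H[n]=P
    hsv=cv2.cvtColor(c["img"],cv2.COLOR_RGB2HSV)
    m=((hsv[...,2]>165)&(hsv[...,1]<50)&(P[...,2]<60)&(P[...,2]>-15)).astype(np.uint8)
    k,l,s,ce=cv2.connectedComponentsWithStats(m)
    for i in range(1,k):
        if s[i,4]>500:
            q=P[l==i]; print(n,i,s[i],ce[i],np.median(q,0))
            cs,_=cv2.findContours((l==i).astype(np.uint8),cv2.RETR_EXTERNAL,cv2.CHAIN_APPROX_NONE)
            if n=="top" and s[i,4]>1000:
                e=cv2.fitEllipse(cs[0]);print(" ell",e,ray(c,e[0],22)); 
                print(" quad",ray(c,cv2.boxPoints(cv2.minAreaRect(cs[0])),5))
P=H["top"]
print("row336 world along cols"); 
for u in range(60,215,10): print(u,P[336,u],P[300,u])
print("col 233 rows");
for v in range(290,400,8): print(v,P[v,233])
E
```

```text
scene 2 [ 429   46   97   38 1909] [477.3  63.9] [1918.3  418.5   23.2]
scene 3 [ 531   65  109   42 2415] [587.3  84.3] [1918.9   10.6   23. ]
scene 5 [424 137  31  30 507] [436.8 152.9] [1116.1  136.6   14.9]
scene 14 [473 186  38  35 743] [492.1 201.8] [957.  -83.   28.7]
scene 16 [551 206  68  32 644] [584.1 221.6] [1015.8 -254.    24.2]
scene 28 [478 247  95  31 572] [527.1 262.1] [ 838.7 -214.4    6.1]
scene 31 [434 257  64  44 651] [464.7 279.5] [ 704.9 -154.1   14.2]
scene 33 [ 141  269   54   43 1817] [167.6 289.5] [355.1 220.1  20.3]
scene 34 [380 274  66  20 717] [410.5 284. ] [646.2 -78.7   9.6]
scene 36 [ 188  281   96   77 2655] [235.8 314. ] [390.  106.4   7.1]
scene 41 [397 299  29  37 670] [410.4 316.2] [ 554.9 -139.4   31.7]
scene 43 [ 486  317   98   70 3097] [535.5 351. ] [ 615.7 -312.    23.3]
scene 45 [358 325  40  37 818] [377.8 343.1] [ 454.6 -145.1   58. ]
scene 47 [ 378  340   61   45 1375] [409.8 362.2] [ 459.  -195.4   57.6]
scene 49 [ 419  366   78   54 2075] [458.4 393. ] [ 465.9 -265.2   25.6]
scene 54 [  41  395  111   85 3436] [ 89.7 437.9] [131.1  82
[... 2076 characters left out ...]
1  41.1] [436.  409.4  45.8]
150 [364.7 405.8 -11.3] [439.1 407.7  -8.4]
160 [364.3 396.9 -49.3] [441.4 400.  -50.4]
170 [363.9 380.8 -68.1] [442.3 384.3 -71.1]
180 [363.5 363.  -83. ] [442.5 364.5 -80.2]
190 [363.5 319.8  -2.5] [437.  320.6   1.4]
200 [363.2 297.9   2.4] [436.9 300.7  -2.5]
210 [362.9 273.3  20.2] [436.4 279.1   0.4]
col 233 rows
290 [456.3 231.4   0.3]
298 [439.7 231.3  -0.1]
306 [423.2 231.1   0.1]
314 [406.1 227.3  20.2]
322 [390.  226.3  24.3]
330 [374.1 226.3  23.7]
338 [358.3 226.8  19.8]
346 [342.5 226.8  18.9]
354 [326.8 226.3  20.7]
362 [ 295.6  279.7 -276.3]
370 [ 275.9  279.1 -274.2]
378 [ 255.9  279.7 -279.1]
386 [ 173.4  398.2 -937.9]
394 [ 145.7  396.  -927.9]
```

```bash
python3 - <<'E'
import pickle,numpy as np,cv2
from h import *
from rig import r
np.set_printoptions(precision=2,suppress=True)
d=pickle.load(open("d1.pkl","rb"));c=d["top"]
toe=ray(c,[(267,284),(272,347)],0);end=ray(c,[(374,272),(381,334)],8)
print(toe,end);a=end.mean(0)-toe.mean(0);print(a,np.degrees(np.arctan2(a[1],a[0])))
print(r.current_tcp_rot())
r.move_ptp([400,90,330],r.current_tcp_rot())
p,o=r.current_tcp_pos(),r.current_tcp_rot();w=r.capture("wrist");w["p"]=p;w["o"]=o
print(p,o,w["fovy"],w["cx"],w["cy"],w["mount"],r.current_clock())
pickle.dump(w,open("w1.pkl","wb"));cv2.imwrite("pics/w1.png",w["img"][:,:,::-1])
E
```

```text
[[467.54 160.58   0.  ]
 [338.81 150.29   0.  ]] [[487.66 -61.74   8.  ]
 [361.52 -71.59   8.  ]]
[  21.41 -222.1     8.  ] -84.49267098380348
[-3.14 -0.    2.68]
[399.92  90.56 329.82] [-3.14 -0.    2.68] 61.5556262030652 318.3597113121529 233.72153886561534 [[   0.     -0.96   -0.3    74.62]
 [   1.      0.     -0.      0.7 ]
 [   0.     -0.3     0.96 -136.02]
 [   0.      0.      0.      1.  ]] 1.7083
```

View pics/w1.png

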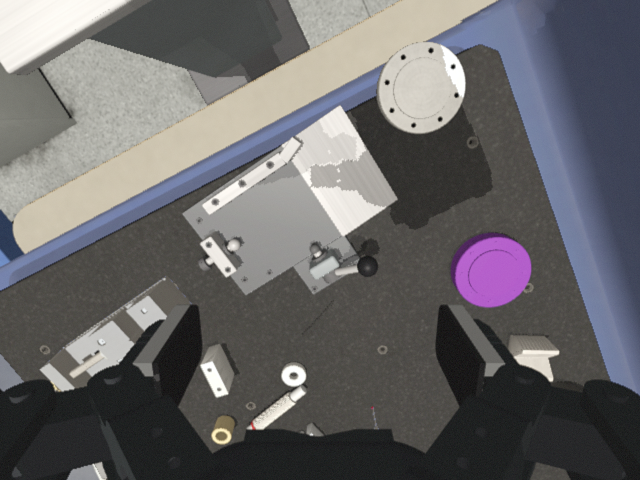

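The wrist view shows the toe corners at about (342,106) and (397,199), the nest's end corners at (183,212) and (247,294), the disc at (421,87), and the stop screw at (234,244). I'll refine the corners and fit the frame.

```bash
cat >> h.py <<'E'
from scipy.spatial.transform import Rotation as Ro
def wcam(w):
    T=Ro.from_euler("xyz",w["o"]).as_matrix(); M=np.array(w["mount"]); Rw=T@M[:3,:3]; tw=T@M[:3,3]+w["p"]
    w["R"]=Rw.T; w["t"]=-Rw.T@tw; return w
E
python3 - <<'E'
import pickle,numpy as np,cv2
from h import *
np.set_printoptions(precision=2,suppress=True)
w=wcam(pickle.load(open("w1.pkl","rb")));t=pickle.load(open("d1.pkl","rb"))["top"]
F=np.array([[-132,-63],[-132,63],[88,-63],[88,63.]])
def fit(c,uv,name):
    g=cv2.cvtColor(c["img"],cv2.COLOR_RGB2GRAY)
    uv=cv2.cornerSubPix(g,np.float32(uv).reshape(-1,1,2),(4,4),(-1,-1),(3,50,.01)).reshape(-1,2)
    X=np.vstack([ray(c,uv[:2],0),ray(c,uv[2:],8)])[:,:2]
    A,B=F-F.mean(0),X-X.mean(0); th=np.arctan2((A[:,0]*B[:,1]-A[:,1]*B[:,0]).sum(),(A*B).sum())
    R=np.array([[np.cos(th),-np.sin(th)],[np.sin(th),np.cos(th)]]);o=X.mean(0)-R@F.mean(0)
    print(name,uv,X,"th",th,np.degrees(th),"o",o,"res",X-(F@R.T+o));return R,o
for c,uv,n in((w,[(342,106),(397,199),(183,212),(247,294)],"w"),(t,[(272,347),(267,284),(381,334),(374,272)],"t")):
    R,o=fit(c,uv,n)
    P=cloud(c);hsv=cv2.cvtColor(c["img"],cv2.COLOR_RGB2HSV)
    m=((hsv[...,2]>110)&(hsv[...,1]<60)&(P[...,2]<45)&(P[...,2]>12)&(np.hypot(P[...,0]-362,P[...,1]-228)<60)).astype(np.uint8)
    cs,_=cv2.findContours(m,cv2.RETR_EXTERNAL,cv2.CHAIN_APPROX_NONE);k=max(cs,key=cv2.contourArea)
    k=k.reshape(-1,2);e=cv2.fitEllipse(cv2.convexHull(k));x=ray(c,e[0],22)[0];print("disc",e,x,"fix",R.T@(x[:2]-o),"z",np.median(P[m>0],0))
    # knob
    m=(P[...,2]>40)&(P[...,2]<75)&(hsv[...,2]<70)&(np.hypot(*(P[...,:2]-(o+R@[-69,92])).transpose(2,0,1))<25);vu=np.argwhere(m)
    print("knob",vu.mean(0)[::-1],len(vu),R.T@(ray(c,vu.mean(0)[::-1],54)[0,:2]-o), "z",P[m][:,2].max())
    for q in [(302,150),(207,214)] if n=="w" else []: print("rail face top?",R.T@(ray(c,q,30)[0,:2]-o))
g=w["img"][90:310,170:480,::-1];cv2.imwrite("pics/w1c.png",cv2.resize(g,None,fx=2.5,fy=2.5,interpolation=cv2.INTER_CUBIC))
E
```

```text
w [[339.62 104.71]
 [397.47 198.6 ]
 [181.52 213.28]
 [245.5  294.86]] [[339.32 147.25]
 [464.72 162.54]
 [365.57 -71.26]
 [490.38 -56.1 ]] th -1.451881735825677 -83.18669581493923 o [417.61  23.76] res [[-0.08 -0.11]
 [ 0.22  0.24]
 [ 0.08 -0.17]
 [-0.23  0.04]]
disc ((421.05059814453125, 86.93437194824219), (85.51937103271484, 93.62998962402344), 30.43609619140625) [360.96 229.23  22.  ] fix [-210.73  -31.87] z [360.9  229.12  22.22]
knob [367.35 265.6 ] 327 [-64.53  94.37] z 72.82361061931718
rail face top? [-72.43 -46.94]
rail face top? [ 55.41 -47.06]
t [[273.87 347.41]
 [266.01 285.78]
 [380.09 332.8 ]
 [371.38 271.86]] [[337.94 146.47]
 [463.87 162.65]
 [363.94 -69.84]
 [488.05 -56.36]] th -1.4552124763688221 -83.37753319071456 o [415.99  23.88] res [[-0.24 -1.26]
 [ 0.53  0.39]
 [ 0.39  0.96]
 [-0.67 -0.09]]
disc ((231.85379028320312, 336.0032043457031), (44.31315231323242, 45.467952728271484), 39.81496810913086) [362.26 228.74  22.  ] fix [-209.69  -29.74] z [362.31 228.94  20.42]
knob [294.15 263.98] 99 [-65.82  93.79] z 73.22584757741166
```

View pics/w1c.png

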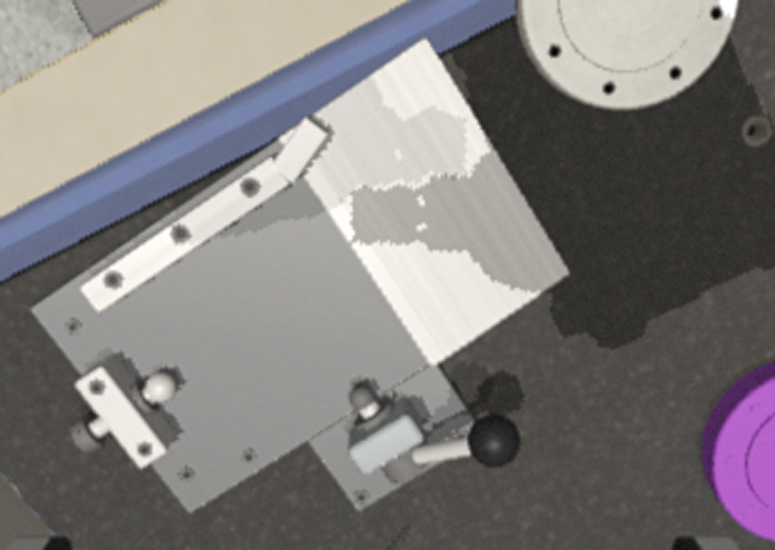

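The crop shows the rail at upper left, the stop head at (158,388), the clamp tip at (365,400), and the knob at (493,440). The frame fit from the wrist view is good to 0.3 mm and the top view agrees. In the fixture frame the disc is at (-210,-31). I'll push it diagonally onto the ramp axis first.

```bash
cat >> h.py <<'E'
TH=-1.453;O=np.array([417.2,23.8]);RF=np.array([[np.cos(TH),-np.sin(TH)],[np.sin(TH),np.cos(TH)]])
def W(x,y,z): return [*(O+RF@[x,y]),z]
def Fx(p): return RF.T@(np.array(p[:2])-O)
def ori(a=0): return [np.pi,0,TH+np.pi+a]   # tool -x along fixture x turned by a
def force(r): # in fixture axes
    f=np.array(r.current_contact_force()); return np.r_[RF.T@f[:2],f[2]]
def look(r,name):
    import pickle
    p,o=r.current_tcp_pos(),r.current_tcp_rot();w=r.capture("wrist");w["p"]=p;w["o"]=o
    pickle.dump(w,open(name+".pkl","wb"));cv2.imwrite(f"pics/{name}.png",w["img"][:,:,::-1]);return wcam(w)
def disc(c,z,near,rad=60,lo=-8,hi=8):
    P=cloud(c);hsv=cv2.cvtColor(c["img"],cv2.COLOR_RGB2HSV);n=np.array(W(*near,0))[:2]
    m=((hsv[...,2]>90)&(hsv[...,1]<60)&(P[...,2]<z+hi)&(P[...,2]>z+lo)&(np.hypot(P[...,0]-n[0],P[...,1]-n[1])<rad)).astype(np.uint8)
    cs,_=cv2.findContours(m,cv2.RETR_EXTERNAL,cv2.CHAIN_APPROX_NONE);k=max(cs,key=cv2.contourArea)
    e=cv2.fitEllipse(cv2.convexHull(k)) ;return Fx(ray(c,e[0],z)[0]),e,np.median(P[m>0][:,2])
E
python3 - <<'E'
from h import *
from rig import r
np.set_printoptions(precision=2,suppress=True)
r.grab()
a=np.radians(30);d=np.array([np.cos(a),np.sin(a)]);c0=np.array([-210.2,-31]);c1=c0+d*66
s=c0-d*71
print(r.ik(W(*s,14),ori(a)))
r.move_ptp(W(*s,80),ori(a)); r.move_l(W(*s,14),v=100)
print(force(r))
for c in (c0+d*10,c1):
    r.move_l(W(*(c-d*56),14),v=60); print(r.current_clock(),Fx(r.current_tcp_pos()),force(r))
r.move_l(W(*(c1-d*75),14),v=100); r.move_l(W(*(c1-d*75),160),v=200)
w=look(r,"w2");print(disc(w,23,c1,70,-8,14),c1)
t=r.capture("top");print(disc(t,24,c1,70,-8,14),r.current_clock())
E
```

```text
[ 0.56  0.4  -0.71  0.46  0.    1.49]
[-0.06  0.92 -0.83]
5.0917 [-249.73  -53.82] [ 0.02 -0.47 -0.22]
6.175 [-201.56  -26.12] [-0.25  0.25  0.37]
(array([-157.4 ,    5.19]), ((324.6649169921875, 314.4533996582031), (111.46224212646484, 118.36530303955078), 86.43092346191406), np.float64(22.660478051031912)) [-153.04    2.  ]
(array([-154.17,    6.36]), ((257.14556884765625, 313.8883056640625), (43.92772674560547, 44.790794372558594), 31.057762145996094), np.float64(22.207435086383136)) 7.5
```

View pics/w2.png

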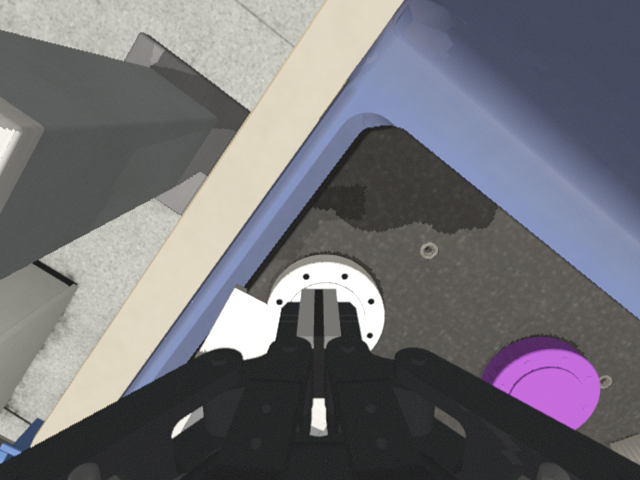

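The disc sits squarely in front of the ramp, centred at about (-155,+5.5) (pixel (325,314), partly behind the fingers). Next I'll push it up the ramp with a slight lean towards the rail.

```bash
python3 - <<'E'
from h import *
from rig import r
np.set_printoptions(precision=2,suppress=True)
a=np.radians(-4.);d=np.array([np.cos(a),np.sin(a)]);c0=np.array([-155,5.5])
s=c0-d*70
r.move_l(W(*s,60),ori(a),v=200); r.move_l(W(*s,14),v=120)
c1=c0+d*68
r.move_l(W(*(c1-d*56),14),v=60); print(Fx(r.current_tcp_pos()),r.current_tcp_pos(),force(r))
c2=c1+d*35
r.move_l(W(*(c2-d*56),19.5),v=50); print(Fx(r.current_tcp_pos()),r.current_tcp_pos(),force(r))
t=r.capture("top");print(disc(t,33,c2,60,-10,8),c2,r.current_clock())
cv2.imwrite("pics/t3.png",cv2.resize(t["img"][220:370,190:400,::-1],None,fx=3,fy=3))
w=look(r,"w3")
E
```

```text
[-143.08    4.65] [405.   166.44  13.96] [-0.64  0.23  0.11]
[-108.03    2.23] [406.72 131.35  19.51] [-0.37  0.22  0.18]
(array([-46.42,  -9.32]), ((310.9140930175781, 314.3109130859375), (41.17855453491211, 56.9682731628418), 170.56240844726562), np.float64(30.54195412944549)) [-52.25  -1.68] 11.2
```

View pics/t3.png

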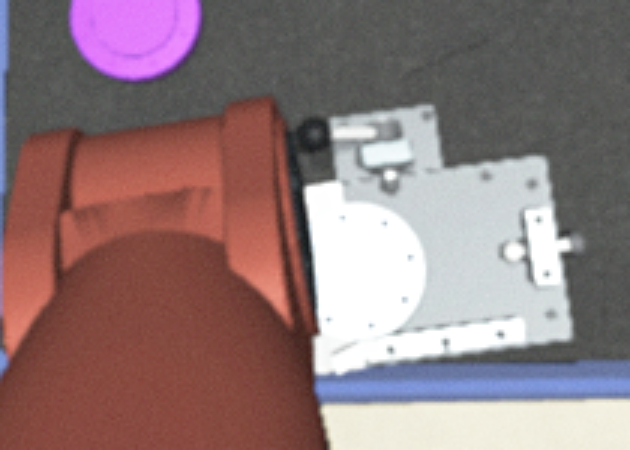

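The disc has climbed the ramp and lies along the rail, with its front edge at crop pixel (427,262), well short of the stop head at (513,250). I'll continue and feel for home in small steps.

```bash
python3 - <<'E'
from h import *
from rig import r
np.set_printoptions(precision=2,suppress=True)
p=Fx(r.current_tcp_pos()); y=p[1]
r.move_l(W(-76,y-1,23),ori(np.radians(-4)),v=50); print(Fx(r.current_tcp_pos()),force(r))
x=-70.
r.move_l(W(x,y-1.5,23),v=30); print(x,force(r))
while x<-44:
    x+=.7; r.move_l(W(x,y-1.5,23),v=20); r.wait(.05); f=force(r); print(round(x,1),Fx(r.current_tcp_pos()),f)
    if -f[0]>6: break
print(r.current_clock(),r.current_tcp_pos())
t=r.capture("top");cv2.imwrite("pics/t4.png",cv2.resize(t["img"][220:370,190:400,::-1],None,fx=3,fy=3))
E
```

```text
[-75.92   1.21] [0.12 0.64 0.5 ]
-70.0 [-0.11  0.12  0.03]
-69.3 [-69.33   0.66] [0.66 0.14 0.13]
-68.6 [-68.6    0.69] [-1.45  0.58  0.56]
-67.9 [-67.87   0.69] [-0.78 -0.01 -0.49]
-67.2 [-67.17   0.69] [-0.42 -0.43  0.02]
-66.5 [-66.45   0.64] [-0.23 -0.09  0.1 ]
-65.8 [-65.74   0.68] [-0.18 -0.31  0.39]
-65.1 [-65.05   0.66] [-0.12  0.76 -0.9 ]
-64.4 [-64.36   0.69] [ 0.62 -0.62 -0.13]
-63.7 [-63.65   0.68] [ 0.77 -0.61  0.27]
-63.0 [-62.97   0.71] [ 0.52 -0.39  0.05]
-62.3 [-62.25   0.7 ] [-0.55 -0.36  0.06]
-61.6 [-61.56   0.65] [ 0.31 -0.43  0.53]
-60.9 [-60.85   0.66] [0.96 0.28 0.17]
-60.2 [-60.16   0.65] [ 0.22 -0.06 -0.38]
-59.5 [-59.47   0.71] [-0.4   0.44  0.09]
-58.8 [-58.79   0.63] [ 0.71  0.21 -0.09]
-58.1 [-58.05   0.69] [-0.49  0.5   0.32]
-57.4 [-57.36   0.71] [-0.33  0.   -0.02]
-56.7 [-56.65   0.66] [ 0.35 -0.21 -0.43]
-56.0 [-55.96   0.72] [-0.4  -0.19  0.53]
-55.3 [-55.26   0.65] [ 0.02  0.68 -0.05]
-54.6 [-54.56   0.66] [ 0.69 -0.2   0.24]
-53.9 [-53.85   0.69] [-0.17 -0.62  0.49]
-53.2 [-53.18   0.68] [-0.69  0.62 -0.37]
-52.5 [-52.49   0.67] [ 0.48 -0.18 -0.09]
-51.8 [-52.15   0.69] [-4.18 -0.26 -0.28]
-51.1 [-51.92   0.65] [-8.03 -0.31  1.68]
20.5 [411.75  75.44  23.  ]
```

View pics/t4.png

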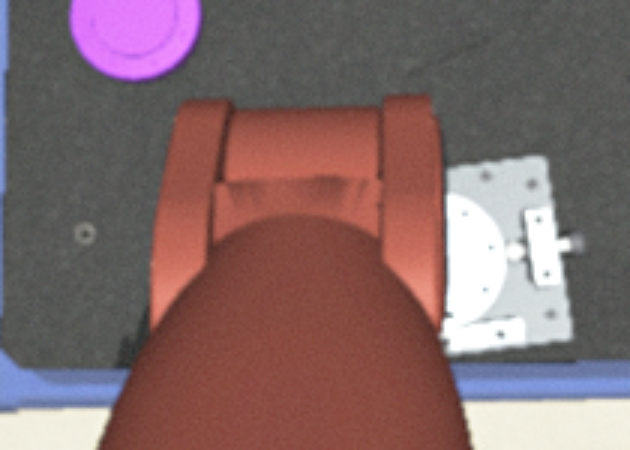

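The stop has been felt: free motion until TCP x = -52.5, then force climbing to 8 N within 0.7 mm. I'll firm up to about 10 N, back off, and check that the disc is flat.

```bash
python3 - <<'E'
from h import *
from rig import r
np.set_printoptions(precision=2,suppress=True)
y=.68;x=-51.1
for i in range(5):
    r.wait(.2); f=force(r); print(x,Fx(r.current_tcp_pos()),f)
    if -f[0]>9.5: break
    x+=.2; r.move_l(W(x,y,23),v=10)
r.move_l(W(-85,y,26),v=100); r.move_l(W(-112,y,150),ori(0),v=200)
w=look(r,"w4");P=cloud(w)
X=(P[...,:2]-O)@RF
for q in [(-25,0),(0,-25),(0,0),(0,25),(25,0)]:
    m=np.hypot(X[...,0]-q[0],X[...,1]-q[1])<6; print(q,m.sum(),np.median(P[m][:,2]) if m.any() else None)
print(disc(w,30,(2,0),60,-6,5),r.current_clock())
E
```

```text
-51.1 [-51.92   0.68] [-7.53  0.41  1.6 ]
-50.9 [-51.9    0.67] [-7.59  0.35  0.73]
-50.699999999999996 [-51.86   0.64] [-9.08 -0.19  0.49]
-50.49999999999999 [-51.81   0.64] [-10.94   0.24   1.36]
(-25, 0) 0 None
(0, -25) 0 None
(0, 0) 0 None
(0, 25) 0 None
(25, 0) 113 31.58042512734566
(array([38.97,  0.96]), ((318.3089599609375, 416.08099365234375), (16.3594913482666, 40.613914489746094), 1.5919965505599976), np.float64(30.363558085055242)) 23.4333
```

View pics/w4.png

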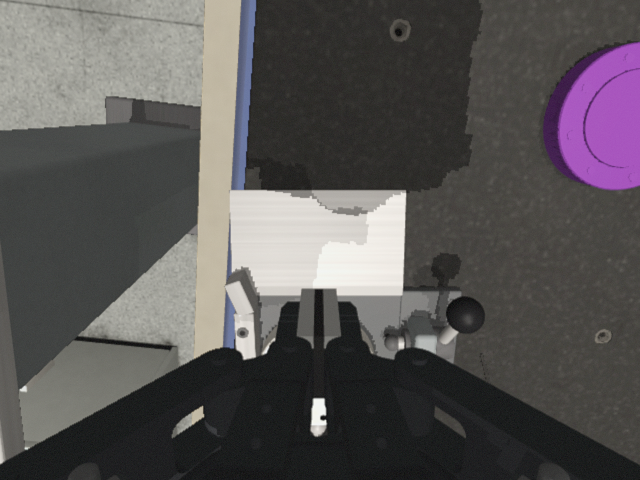

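The fingers hide the disc here. The ramp is empty, its edge at row 190 down to the sill at 295, and the knob is at (466,315). I'll move to the handle's start position and check the disc from the fixed cameras.

```bash
python3 - <<'E'
from h import *
from rig import r
np.set_printoptions(precision=2,suppress=True)
r.move_l(W(-112,93,100),v=250)
for n in("top","scene"):
    t=r.capture(n);P=cloud(t);X=(P[...,:2]-O)@RF
    for q in [(-28,0),(3,-30),(3,0),(3,30),(33,0),(-50,40),(45,40)]:
        m=np.hypot(X[...,0]-q[0],X[...,1]-q[1])<7; print(n,q,m.sum(),np.median(P[m][:,2]) if m.any() else None)
    print(disc(t,30,(3,0),47,-8,10))
    cv2.imwrite(f"pics/{n}5.png",cv2.resize((t["img"][220:370,190:400] if n=="top" else t["img"][230:380,180:390])[:,:,::-1],None,fx=3,fy=3))
print(r.current_clock())
E
python3 -c "
import cv2,numpy as np
cv2.imwrite('pics/c5.png',cv2.resize(np.vstack([cv2.imread('pics/top5.png'),cv2.imread('pics/scene5.png')]),(420,600)))"
```

```text
top (-28, 0) 34 27.93731904390814
top (3, -30) 41 28.96783008023451
top (3, 0) 39 29.890415394649324
top (3, 30) 38 28.973787768014176
top (33, 0) 38 29.081366219487027
top (-50, 40) 37 7.54398771589634
top (45, 40) 36 7.546151629028783
(array([ 3.09, -0.74]), ((334.8875732421875, 306.73712158203125), (44.38496398925781, 45.73460006713867), 166.083740234375), np.float64(28.63968488402412))
scene (-28, 0) 37 28.648483095201332
scene (3, -30) 57 29.428252650185765
scene (3, 0) 45 29.786434418207875
scene (3, 30) 32 29.022947080683736
scene (33, 0) 55 28.962539864496858
scene (-50, 40) 28 8.612603053060795
scene (45, 40) 45 7.744282960853264
(array([ 8.37, -6.78]), ((275.73138427734375, 321.9414978027344), (42.672752380371094, 58.19045639038086), 85.02835083007812), np.float64(28.72199970885799))
24.1
```

View pics/c5.png

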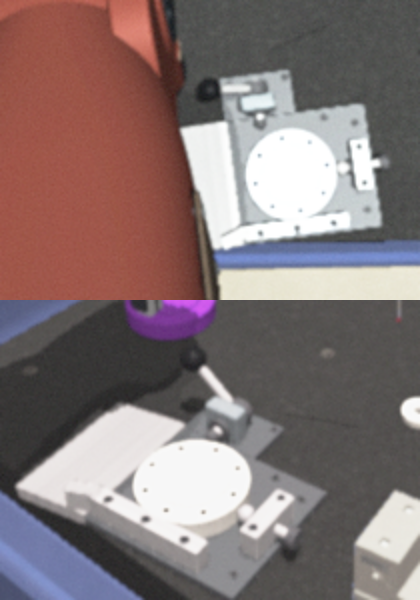

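The disc is flat in the nest (top face at about 29–30 mm everywhere), touching the screw and the rail, centred at about (3,0). Now the handle.

```bash
python3 - <<'E'
from h import *
from rig import r
np.set_printoptions(precision=2,suppress=True)
def kn(q): b=q-.96; return -20+60*np.sin(b),19+60*np.cos(b)
x,z=kn(0); r.move_l(W(x-34,93,z+2),v=120); print(force(r))
for q in np.arange(.1,1.93,.13):
    x,z=kn(q); r.move_l(W(x-22.5,93,z+2+2*q/1.92),v=60); print(round(q,2),force(r))
x,z=kn(1.92)
for k in range(1,9):
    r.move_l(W(x-22.5+.7*k,93,z+4),v=20); r.wait(.1); f=force(r); print(k,Fx(r.current_tcp_pos())-[x-22.5,93],f)
    if -f[0]>16: break
r.move_l(W(x-45,93,z+12),v=100)
r.move_l(W(-100,93,130),v=250)
print(r.current_clock())
for n in("top","scene"):
    t=r.capture(n);print(disc(t,30,(3,0),47,-8,10))
    cv2.imwrite(f"pics/{n}6.png",cv2.resize((t["img"][220:370,190:400] if n=="top" else t["img"][230:380,180:390])[:,:,::-1],(420,300)))
cv2.imwrite('pics/c6.png',np.vstack([cv2.imread('pics/top6.png'),cv2.imread('pics/scene6.png')]))
P=cloud(t);X=(P[...,:2]-O)@RF;m=(t["img"].max(-1)<70)&(P[...,2]>40)&(abs(X[...,1]-92)<20)&(abs(X[...,0]+20)<75)
print("knob",m.sum(),np.median(X[m],0),np.median(P[m][:,2]))
E
```

```text
[ 0.28  0.2  -0.32]
0.1 [-0.22  0.79  0.2 ]
0.23 [-1.92 -0.26  3.06]
0.36 [-6.44 -1.73  4.83]
0.49 [-9.36 -1.38  9.44]
0.62 [-6.65 -0.34  4.54]
0.75 [-4.66 -0.37  3.35]
0.88 [-2.26 -0.11  1.15]
1.01 [-0.14  0.29  0.34]
1.14 [0.06 0.49 0.07]
1.27 [-0.36 -0.42 -0.47]
1.4 [-0.09  1.3  -0.14]
1.53 [-0.43 -0.3   0.37]
1.66 [-0.52  0.6  -0.71]
1.79 [-1.84  0.53 -0.42]
1.92 [-1.9   0.72 -1.01]
1 [ 0.25 -0.14] [-4.9   1.22 -2.51]
2 [ 0.4  -0.16] [-8.72  0.88 -2.51]
3 [ 0.61 -0.22] [-9.81  2.4  -2.82]
4 [ 0.86 -0.22] [-12.94   2.89  -3.91]
5 [ 0.96 -0.22] [-15.19   2.79  -4.01]
6 [ 1.08 -0.3 ] [-17.96   3.19  -3.71]
32.0667
(array([ 3.07, -0.67]), ((334.8765869140625, 306.7061767578125), (44.235931396484375, 45.88460159301758), 168.2814178466797), np.float64(28.52618751672896))
(array([ 8.35, -6.77]), ((275.72222900390625, 321.9349060058594), (42.67376708984375, 58.075740814208984), 84.80924987792969), np.float64(28.732154931011742))
knob 1801 [-66.67  84.88] 231.57144343963753
```

View pics/c6.png

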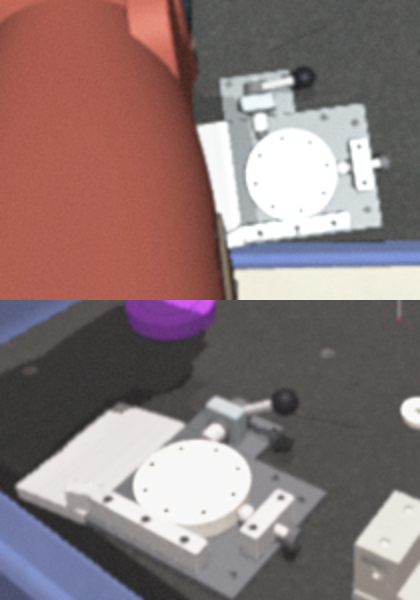

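```bash
python3 - <<'E'
from h import *
from rig import r
np.set_printoptions(precision=2,suppress=True)
L=[]
for n in("top","scene"):
    t=r.capture(n);g=t["img"].max(-1);P=cloud(t);X=(P[...,:2]-O)@RF
    m=((g<60)&(P[...,2]>38)&(P[...,2]<80)&(np.hypot(X[...,0]-25,X[...,1]-92)<35)).astype(np.uint8)
    k,l,s,ce=cv2.connectedComponentsWithStats(m);i=1+s[1:,4].argmax();u=ce[i]
    a,b=ray(t,u,40)[0],ray(t,u,70)[0];L.append((a,(b-a)/np.linalg.norm(b-a)));print(n,u,s[i],Fx(ray(t,u,53)[0]))
A=sum(np.eye(3)-np.outer(d,d) for a,d in L);B=sum((np.eye(3)-np.outer(d,d))@a for a,d in L);p=np.linalg.solve(A,B)
x,y=Fx(p);print("knob",x,y,p[2],"angle",.96+np.arctan2(x+20,p[2]-19))
E
```

```text
top [341.36 258.31] [336 253  11  11  72] [28.8  91.35]
scene [322.06 281.97] [316 276  13  12  98] [30.53 89.01]
knob 28.834778452742157 91.63519967940637 50.40608189338539 angle 1.959280710757061
```

The knob triangulates to 1.96 ± 0.05 rad, which is the end stop at 1.92. The disc hasn't moved and the arm is clear, so I'm handing in.

```bash
python3 -c "
from rig import r
print(r.current_contact_force(),r.current_clock());print(r.job_done())"
```

```text
[-0.42865232  0.08380321 -0.34754191] 32.2667
the job is handed in; nothing more can be done
None
```

The job is handed in at 32.3 s: the disc lies flat in the nest, pressed home against the stop screw at about 11 N, then clamped with the handle fully over and the robot clear; no verdict was returned.

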